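Switch on the light under the pass shelf

ROBOT

A 6-joint arm with a two-finger parallel gripper is mounted at the origin on the work surface. World frame = base frame: x ahead of the robot, y to its left, z up, the work surface at z = 0. Lengths are in m, angles in rad, forces in N, time in s.
With the tool pointing down it reaches from about 0.375 to 0.75 m from the base axis. Payload 9 kg.
Tool frame: the origin (TCP) lies between the finger pads; the fingertips stand 11 mm ahead of it and the grasp point (between the pads) lies 8 mm behind it; z points along the fingers, y is the line along which they close (so a half turn about z gives the same grasp; the last joint's range is limited). The gripper opens to 85 mm and grips with 20 to 120 N. Pads are 22 mm wide; open, the fingers measure 114 mm over their backs; the gripper's body (76 mm by 85 mm) begins 54 mm behind the grasp point. The pads swing forward as they close: fully open they stand 13 mm farther back than shut.
Start: joints at [-1.448, 0.104, 0.097, 1.564, 0, 1.353], TCP at [0.201, -0.566, 0.242] pointing down, gripper open.
Joint ranges: [-2.99, 2.99], [-0.84, 1.86], [-1.1, 1.16], [-1.84, 2.11], [-1.51, 1.56], [-3.14, 3.14]. Speed limits (rad/s): [2.22, 2.22, 2.57, 3.14, 3.14, 3.14].

INTERFACE

Orientations are given as a unit quaternion [w, x, y, z].
In Python, from workcell import * gives the robot as it stands. The module is installed in compiled form; this text tells all that it offers. Calls block until the motion is done:
- move_pose(position, orientation): joint-space move of the TCP to a pose.
- move_linear(position, attitude=None, rate=0.15, until_force=None): straight line of the TCP; attitude=None keeps the orientation; rate is the mean speed in m/s. With until_force (N) it stops when the force on the tool has changed by that much, and returns True; else False.
- movej(angles): joint-space move.
- release() and close_gripper(squeeze=None): open the fingers fully, or close them until they stop; squeeze is the grip in N (None keeps the last).
- dwell(seconds).
- inverse_kinematics(position, orientation): joint angles nearest the present ones, or None.
- capture(name): name is "scene" or "top"; returns a dict with "pixels" (384x512x3 uint8, red, green, blue), "vertical_fov" (degrees; the focal length in pixels is half the picture's height over the tangent of half this angle, whatever the lens; pixels are square), "cx", "cy" (the principal point, pixels), "R" (3x3) and "t" (3): a world point X has camera coordinates R X + t. Camera axes: x right, y down, z forward; pixel columns grow to the right and rows downward; lengths in m; the calibration is good to about 2 mm. A picture is of the moment at which its call begins. There is no depth.
A pose or a line that the arm cannot do raises IKError and nothing moves.
- sign_off(): hands the job in; it is judged then, once.
Readings, each from a call of its own:
- get_time_s(): time.
- get_qpos(): joint angles.
- get_joint_velocities(): joint speeds.
- get_joint_torque(): joint torques, N m.
- get_tcp_pos(): TCP position.
- get_orientation(): TCP orientation.
- get_wrist_force(): force on the tool from outside, world axes, zero at the start.
- get_moment(): the same for the moment, N m.
- get_gripper_width(): opening from 0.0 (shut) to 1.0 (fully open).
- get_grasp_force(): force on a finger pad.
Only numpy, scipy, OpenCV 4.12 (cv2) and the standard library are available. Lean on these libraries where they do the work, as an engineer would, in place of code of your own. Each camera call takes 0.05 s, during which the arm holds its last target. There are 200 camera calls.

TASK

The kiosk is about to open: switch on the light under the wooden pass shelf. Its rocker switch is out of sight under the shelf's front lip, so feel for it from below and push its left end (left as seen from the robot) up until it has gone fully over. Press gently, and leave everything standing on and around the shelf where it is.

Things in the scene. Friction and masses are not known exactly. Their poses are not given: they have to be found in the camera images.
- shelf: Pass shelf, fixed: wooden board, steel posts. Origin on the counter straight below the middle of its robot-side front edge; x in under the shelf away from the robot, y left along the edge, z up. Board 360 (y) x 160 (x) x 6 mm, underside 240 mm up. Posts at x 125-145, y +-165 mm; lamp strip under it at x 77-113. Below the front 75 mm there is nothing but two black hanging blocks: switch and clamp.
- lip_mid (a point): Middle of the board's front lower edge, axes as the shelf's. Switch and clamp hang at x 10 to 30 mm from this edge: one in the left half, the other in the right, each centred 50 to 110 mm (y) from here; which is where is unknown. They touch the board's underside. Pushes on shelf, switch or clamp must stay below 40 N.
- lip_left (a point): Left (+y) end of that front lower edge, 180 mm from lip_mid; either block may be on this side. The clamp (not to be mistaken for the switch) is a plain rigid block for a cable, 36 mm long in y, 20 mm deep, hanging 46 mm below the board. It does not yield.
- lip_right (a point): Right (-y) end of that edge; either block may be on this side. The switch is a rigid box 70 mm long in y, 20 deep, hanging 26 mm down; below it a rocker paddle 60 mm long in y, 16 deep (x 12-28), 10 thick, swinging about its middle 34 mm below the board. Off: left (+y) end low, its lowest edge 45 mm below the board.
- rocker (a joint): Angle of the switch's rocker (rad): 0 to 0.05 at the start (off, left end low), 0.4 fully over (on, left end up, right end low). Its left end rises about 12 mm from off to on. No spring: it stays where it is left. Friction 0.06 N m: 2 N at its end, 4 N half-way along; then a hard stop.
- napkins: Bystander: cardboard napkin box 90 x 120 mm, 100 mm high, on the counter to the left, nearer the robot than the shelf; origin at the centre of its underside.
- tub: Bystander: steel bowl, 90 mm across, 55 mm high, on the counter below the front edge of the shelf; origin at the centre of its underside.
- oil: Bystander: green oil bottle, 60 mm across, 200 mm high, on the counter beyond the left end of the shelf; origin at the centre of its underside.
- jar: Bystander: lidded glass jar, 60 mm across, 80 mm high, standing on the rear of the shelf; origin at the centre of its underside.
- cup: Bystander: paper-coloured cup, 76 mm across, 100 mm high, standing on the rear of the shelf; origin at the centre of its underside.
- terminal: Bystander: black card terminal, 170 x 80 mm, 37 mm high, lying on the counter to the right, nearer the robot than the shelf; origin at the centre of its underside.

How it is judged:
By the outcome, as a careful person would: the job done as asked, in the order asked, and still so for the second after the job is handed in, with the robot touching nothing.
It also fails if it takes over 69 s, if anything falls off the work surface, if the arm or the gripper's body presses on something with over 40 N, if the wrist force passes 120 N, or if a joint passes its speed limit or range.

## Working session

There is one attempt and no reset: what is moved stays moved. The work goes in short steps, each a Python script; the robot and the scene stay as the last script left them, time stands still between calls to the robot, and variables do not carry over. Pictures are saved under pics/ and viewed, at most 10 in all, crops included, and the job is handed in when it is done.

```bash
mkdir -p pics
python3 - <<'E'
from workcell import *
import cv2,pickle
for n in ("scene","top"):
    c=capture(n); pickle.dump(c,open(f"{n}.pkl","wb")); cv2.imwrite(f"pics/{n}0.png",c["pixels"][:,:,::-1])
    print(n,c["vertical_fov"],c["cx"],c["cy"],(-c["R"].T@c["t"]).round(3),c["R"].round(2).tolist())
print(get_time_s(),get_orientation(),get_wrist_force())
E
```

```text
scene 44.119760583746796 259.0709439599288 190.71561101748281 [1.303 0.473 1.093] [[-0.52, 0.86, -0.02], [0.62, 0.36, -0.7], [-0.59, -0.37, -0.72]]
top 46.81165863073353 258.507361142953 190.87583358881585 [ 0.466 -0.006  1.322] [[-0.03, -1.0, -0.0], [-1.0, 0.03, -0.07], [0.07, 0.0, -1.0]]
0.1 [-5.99514122e-04  9.85518714e-01  1.69565635e-01  2.06714886e-05] [ 0.50176454  0.75172743 -0.40158954]
```

View pics/scene0.png

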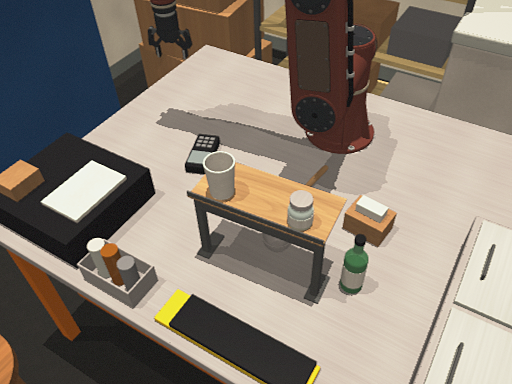

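View pics/top0.png

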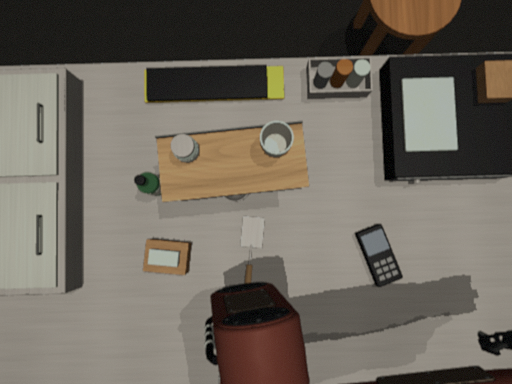

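Top view: the shelf board spans about (158..308, 125..201), with its front edge at the bottom from (162,201) to (308,187). The tub is just visible at (235,196), the napkins at (167,257), the terminal at (379,255) and the oil at (148,183). The scene view agrees and shows the board from behind. Next I'll measure the board corners.

```bash
cat > h.py <<'E'
import numpy as np,cv2,pickle
def ray(c,u,v,z):
    f=c["pixels"].shape[0]/2/np.tan(np.radians(c["vertical_fov"])/2)
    d=c["R"].T@np.array([(u-c["cx"])/f,(v-c["cy"])/f,1]); o=-c["R"].T@c["t"]
    return o+d*(z-o[2])/d[2]
def proj(c,X):
    f=c["pixels"].shape[0]/2/np.tan(np.radians(c["vertical_fov"])/2)
    p=c["R"]@np.asarray(X)+c["t"]; return np.array([c["cx"]+f*p[0]/p[2],c["cy"]+f*p[1]/p[2]])
E
python3 - <<'E'
from h import *
T=pickle.load(open("top.pkl","rb")); S=pickle.load(open("scene.pkl","rb"))
hsv=cv2.cvtColor(T["pixels"],cv2.COLOR_RGB2HSV)
print(hsv[160,230],hsv[190,230],hsv[210,230],hsv[196,236],hsv[150,300])
m=cv2.inRange(hsv,(8,90,90),(25,255,255)); m=cv2.morphologyEx(m,cv2.MORPH_OPEN,np.ones((3,3)))
cs=[c for c in cv2.findContours(m,0,2)[0] if cv2.contourArea(c)>400]
for c in cs: print(cv2.contourArea(c),cv2.boundingRect(c))
b=max([c for c in cs if 100<cv2.boundingRect(c)[0]+cv2.boundingRect(c)[2]/2<300 and cv2.boundingRect(c)[1]<170],key=cv2.contourArea)
h=cv2.convexHull(b)
box=cv2.boxPoints(cv2.minAreaRect(h)); print(box)
P=np.array([ray(T,u,v,.246)[:2] for u,v in box]); print(P.round(4)); print(np.linalg.norm(P-np.roll(P,-1,0),axis=1))
# front-edge fit: bottom mask pixel per column
cols=np.arange(172,298); pts=[]
for u in cols:
    r=np.where(m[115:215,u])[0]
    if len(r): pts.append((u,r.max()+115+.5))
vx,vy,x0,y0=cv2.fitLine(np.float32(pts),cv2.DIST_HUBER,0,.01,.01).ravel()
print("slope",vy/vx, [ (u,y0+vy/vx*(u-x0)) for u in (170,300)])
w=[ray(T,u,y0+vy/vx*(u-x0),.246) for u in (170,300)]; d=w[0]-w[1]; print(w, "yaw",np.degrees(np.arctan2(-d[0],d[1])))
for n,c in (("top",T),("scene",S)):
    x,y,w,hh=(120,90,260,220) if n=="top" else (140,110,300,220)
    im=cv2.resize(c["pixels"][y:y+hh,x:x+w,::-1],None,fx=2.6,fy=2.6,interpolation=cv2.INTER_CUBIC); cv2.imwrite(f"pics/{n}crop.png",im)
E
```

```text
[ 17 113 167] [ 17 114 166] [ 17  26 135] [19 22 93] [ 17 111 167]
1286.0 (143, 239, 45, 36)
7569.5 (157, 124, 152, 78)
915.5 (485, 60, 27, 38)
2297.5 (371, 0, 90, 35)
[[155.1041  137.98906]
 [301.63837 122.56438]
 [308.3781  186.59178]
 [161.84384 202.01646]]
[[ 0.6798  0.2439]
 [ 0.7074 -0.1167]
 [ 0.5492 -0.1273]
 [ 0.5221  0.2296]]
[0.36166293 0.15857688 0.35795556 0.15832165]
slope -0.104165114 [(170, np.float32(200.84563)), (300, np.float32(187.30417))]
[array([0.52439151, 0.20974329, 0.246     ]), array([ 0.54801643, -0.1069186 ,  0.246     ])] yaw 4.266712356099341
```

View pics/topcrop.png

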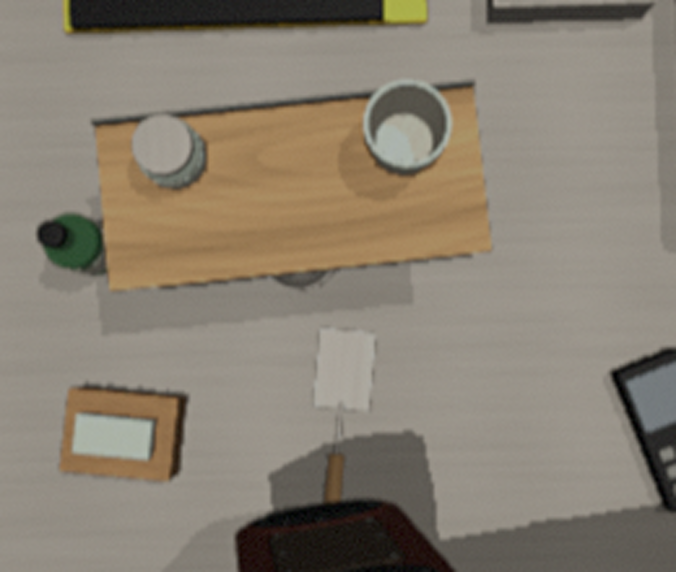

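View pics/scenecrop.png

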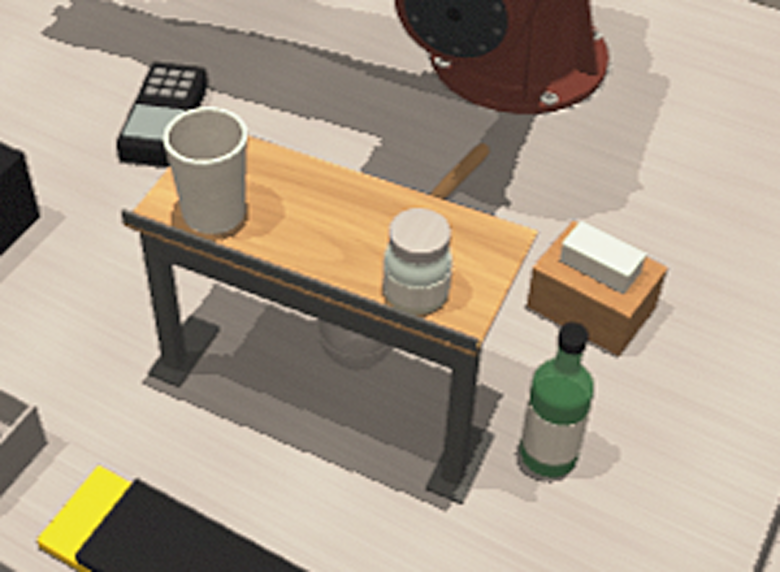

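The top crop gives clean board corners: the front edge runs from (162,202) to (308,187) and the sides come out at 0.358–0.362 and 0.158 m, as expected. The scene crop shows the front-left corner at crop (537,233), i.e. pixel (346.5,199.6), for a cross-check. Next I'll check that projection, the neighbours' positions and which forward-pointing poses the arm can reach.

```bash
cat >> h.py <<'E'
from scipy.spatial.transform import Rotation as Ro
yaw=np.radians(4.3); MID=np.array([.5356,.0512,.24])
XS=np.array([np.cos(yaw),np.sin(yaw),0]); YS=np.array([-np.sin(yaw),np.cos(yaw),0]); ZS=np.array([0,0,1.])
def sh(x,y,z): return MID+x*XS+y*YS+z*ZS          # shelf coords, z from underside
def quat(th,s=1):
    z=np.cos(th)*XS-np.sin(th)*ZS; y=s*YS; q=Ro.from_matrix(np.c_[np.cross(y,z),y,z]).as_quat(); return q[[3,0,1,2]]
E
python3 - <<'E'
from h import *
from workcell import *
T=pickle.load(open("top.pkl","rb")); S=pickle.load(open("scene.pkl","rb"))
print("front-left corner in scene",proj(S,sh(0,.18,.006)))
def s(P): d=P-MID; return (d@XS).round(3),(d@YS).round(3)
print("oil cap top",s(ray(T,139+1.5,180.5,.2)),"napkin top corners",[s(ray(T,u,v,.1)) for u,v in((147,239),(190,242),(143,271),(186,274))],"tub front",s(ray(T,236,199.5,.055)), "jar",s(ray(T,183,147,.326)))
for th in (0,10,20,30,45):
  for sg in (1,-1):
    r=[]
    for p in ((.02,0,-.06),(.02,.13,-.06),(.02,-.13,-.06),(.02,.16,-.06),(-.12,0,-.06),(-.12,.1,-.06)):
        q=inverse_kinematics(sh(*p),quat(np.radians(th),sg)); r.append(None if q is None else np.round(q,2).tolist())
    print(th,sg,r)
E
```

```text
front-left corner in scene [346.09604739 198.28499693]
oil cap top (np.float64(0.063), np.float64(0.238)) napkin top corners [(np.float64(-0.087), np.float64(0.26)), (np.float64(-0.107), np.float64(0.143)), (np.float64(-0.172), np.float64(0.278)), (np.float64(-0.193), np.float64(0.162))] tub front (np.float64(-0.002), np.float64(0.008)) jar (np.float64(0.114), np.float64(0.103))
0 1 [None, None, None, None, None, None]
0 -1 [None, None, None, None, None, None]
10 1 [None, None, None, None, None, None]
10 -1 [None, None, None, None, None, None]
20 1 [None, None, None, None, None, None]
20 -1 [None, None, None, None, None, None]
30 1 [None, None, None, None, None, None]
30 -1 [None, None, None, None, None, None]
45 1 [None, None, None, None, None, None]
45 -1 [None, None, None, None, None, None]
```

The corner check agrees to 1.3 px. None of the forward-pointing poses are reachable, so I'll scan tool headings, pitches and rolls for the reachable set.

```bash
cat >> h.py <<'E'
def quat2(head,th,roll):
    """tool z: heading (deg, from shelf x toward +y), pitch th below horizontal; roll 0: tool y horizontal"""
    h,t=np.radians(head),np.radians(th)
    z=np.cos(t)*(np.cos(h)*XS+np.sin(h)*YS)-np.sin(t)*ZS; y=-np.sin(h)*XS+np.cos(h)*YS
    q=(Ro.from_matrix(np.c_[np.cross(y,z),y,z])*Ro.from_euler('z',roll,degrees=True)).as_quat(); return q[[3,0,1,2]]
E
python3 - <<'E'
from h import *
from workcell import *
import time
t0=time.time()
for y in (.08,-.08):
  for th in (-15,0,15,30,45,60,75):
    o=[]
    for hd in range(-150,151,30):
        k=[r for r in (0,90,180,270) if inverse_kinematics(sh(.02,y,-.055),quat2(hd,th,r)) is not None]
        if k:o.append((hd,k))
    print(y,th,o)
for r in (.4,.5,.6,.7): print(r,[th for th in range(0,91,10) if inverse_kinematics(sh(r-.5356,0,-.055),quat2(0,th,0)) is not None],[th for th in range(0,91,10) if inverse_kinematics(sh(r-.5356,0,.2),quat2(0,th,0)) is not None])
print(time.time()-t0,get_time_s())
E
```

```text
0.08 -15 []
0.08 0 [(-60, [0, 90, 180, 270])]
0.08 15 [(-60, [0, 90, 180, 270]), (60, [0, 90, 180, 270])]
0.08 30 [(-90, [0, 90, 180, 270]), (-60, [0, 90, 180, 270]), (60, [0, 90, 180, 270]), (90, [0, 90, 180, 270])]
0.08 45 [(-120, [0, 90, 180, 270]), (-90, [0, 90, 180, 270]), (-60, [0, 90, 180, 270]), (-30, [0, 90, 180, 270]), (60, [0, 90, 180, 270]), (90, [0, 90, 180, 270]), (120, [0, 90, 180, 270])]
0.08 60 [(-150, [0, 90, 180, 270]), (-120, [0, 90, 180, 270]), (-90, [0, 90, 180, 270]), (-60, [0, 90, 180, 270]), (-30, [0, 90, 180, 270]), (0, [0, 90, 180, 270]), (30, [0, 90, 180, 270]), (60, [0, 90, 180, 270]), (90, [0, 90, 180, 270]), (120, [0, 90, 180, 270]), (150, [0, 90, 180, 270])]
0.08 75 [(-150, [0, 90, 180, 270]), (-120, [0, 90, 180, 270]), (-90, [0, 90, 180, 270]), (-60, [0, 90, 180, 270]), (-30, [0, 90, 180, 270]), (0, [0, 90, 180, 270]), (30, [0, 90, 180, 270]), (60, [0, 90, 180, 270]), (90, [0, 90, 180, 270]), (120, [0, 90, 180, 270]), (150, [0, 90, 180, 270])]
-0.08 -15 []
-0.08 0 []
-0.08 15 [(-90, [0, 90, 180, 270]), (60, [0, 90, 180, 270])]
-0.08 30 [(-120, [0, 90,
[... 376 characters left out ...]
, 90, 180, 270]), (-60, [0, 90, 180, 270]), (-30, [0, 90, 180, 270]), (0, [0, 90, 180, 270]), (30, [0, 90, 180, 270]), (60, [0, 90, 180, 270]), (90, [0, 90, 180, 270]), (120, [0, 90, 180, 270]), (150, [0, 90, 180, 270])]
-0.08 75 [(-150, [0, 90, 180, 270]), (-120, [0, 90, 180, 270]), (-90, [0, 90, 180, 270]), (-60, [0, 90, 180, 270]), (-30, [0, 90, 180, 270]), (0, [0, 90, 180, 270]), (30, [0, 90, 180, 270]), (60, [0, 90, 180, 270]), (90, [0, 90, 180, 270]), (120, [0, 90, 180, 270]), (150, [0, 90, 180, 270])]
0.4 [80, 90] [70, 80, 90]
0.5 [70, 80, 90] [60, 70, 80, 90]
0.6 [50, 60, 70, 80, 90] [50, 60, 70, 80, 90]
0.7 [30, 40, 50, 60, 70, 80, 90] [30, 40, 50, 60, 70, 80]
1.8889961242675781 0.1
```

Low pitches only work with oblique headings. I'll scan heading, pitch and roll for body-to-board clearance, with the fingertip placed under a block at several y.

```bash
cat >> h.py <<'E'
def mat(q): return Ro.from_quat(np.asarray(q)[[1,2,3,0]]).as_matrix()
def tcp_for(c,q,roll):
    """TCP such that the upper edge of the closed fingertip's end face is at shelf point c"""
    R=mat(q); h=.011 if roll%180==0 else .0145
    ax=R[:,0] if roll%180==0 else R[:,1]
    up=ax*np.sign(ax[2]); return sh(*c)-up*h-R[:,2]*.011
def bodypts():
    P=[]
    for l in np.linspace(.073,.16,12):
        for a in np.linspace(-1,1,15):
            for b in (-1,1): P+= [(a*.038,b*.0425,-l),(b*.038,a*.0425,-l)]
    for l in np.linspace(.16,.26,8):
        for t in np.linspace(0,2*np.pi,16): P.append((.045*np.cos(t),.045*np.sin(t),-l))
    return np.array(P)
BP=bodypts()
def boarddist(q,tcp):
    R=mat(q); tip=tcp+R[:,2]*.011
    W=tip+BP@R.T-MID; L=np.c_[W@XS,W@YS,W[:,2]]
    d=np.maximum(np.maximum(np.array([0,-.18,0])-L,L-np.array([.16,.18,.006])),0)
    return np.linalg.norm(d,axis=1).min(), L
E
python3 - <<'E'
from h import *
from workcell import *
for y in (.13,.08,.05,-.05,-.08,-.13):
  res=[]
  for hd in range(-120,121,10):
    for th in range(-20,61,5):
      for roll in (0,90):
        q=quat2(hd,th,roll); p=tcp_for((.018,y,-.036),q,roll)
        d,L=boarddist(q,p)
        if d>.004 and any(inverse_kinematics(p,quat2(hd,th,roll+k)) is not None for k in (0,180)): res.append((round(d*1000),hd,th,roll,round(L[:,2].min()*1000)))
  res.sort(reverse=True); print(y,len(res),res[:14])
E
```

```text
0.13 188 [(69, 0, -20, 90, -181), (59, -10, -15, 90, -161), (59, -10, -15, 0, -157), (42, -30, -10, 90, -140), (42, -30, -10, 0, -136), (39, 40, -20, 90, -181), (38, -40, -10, 0, -136), (37, -40, -10, 90, -140), (33, -40, -5, 90, -118), (33, -40, -5, 0, -114), (30, -50, -5, 0, -114), (29, -40, 0, 0, -92), (29, -50, -5, 90, -118), (28, 0, 60, 90, -1)]
0.08 47 [(63, -10, -20, 90, -181), (62, -10, -20, 0, -178), (39, 40, -20, 90, -181), (38, 40, -20, 0, -178), (28, 0, 60, 90, -1), (28, 0, 60, 0, 3), (27, -40, -10, 90, -140), (26, -40, -10, 0, -136), (24, 10, 60, 90, -1), (24, 10, 60, 0, 3), (24, -10, 60, 90, -1), (24, -10, 60, 0, 3), (20, 20, 60, 90, -1), (20, -20, 60, 90, -1)]Traceback (most recent call last):
  File "<stdin>", line 10, in <module>
  File "<stdin>", line 10, in <genexpr>
ValueError: time passes only in moves, steps and waits
```

Heading 0 at about 55–60° pitch is viable. The fingers come in front of the lip and the tip's upper edge hooks under the block. I'll include the fingers in the clearance and find the lowest reachable pitch.

```bash
cat >> h.py <<'E'
FP=np.array([(s*.013,b*.016,-l) for l in np.linspace(.0,.073,40) for s in (-1,1) for b in (-1,1)])
def fingerdist(q,tcp):
    R=mat(q); W=tcp+R[:,2]*.011+FP@R.T-MID; L=np.c_[W@XS,W@YS,W[:,2]]
    d=np.maximum(np.maximum(np.array([0,-.18,0])-L,L-np.array([.16,.18,.006])),0)
    return np.linalg.norm(d,axis=1).min()
E
python3 - <<'E'
from h import *
from workcell import *
print(get_time_s())
n=0
for y in (.13,.08,.04,-.04,-.08,-.13):
  o=[]
  for hd in (-15,0,15):
    for th in (48,51,54,57,60):
      q=quat2(hd,th,0); p=tcp_for((.017,y,-.036),q,0)
      a=inverse_kinematics(p,q)
      if a is not None: o.append((hd,th,round(1e3*boarddist(q,p)[0]),round(1e3*fingerdist(q,p),1),np.round(a,2).tolist())); break
  print(y,o)
E
```

```text
0.1
0.13 [(-15, 51, 22, np.float64(3.6), [0.24, -0.81, -0.87, 0.88, -0.26, 0.34]), (0, 57, 29, np.float64(3.4), [0.1, -0.8, -0.81, 0.98, -0.02, 0.02]), (15, 57, 22, np.float64(0.0), [-0.01, -0.82, -0.82, 1.02, 0.19, -0.3])]
0.08 [(-15, 57, 22, np.float64(0.0), [0.09, -0.78, -0.8, 0.99, -0.15, 0.24]), (0, 60, 28, np.float64(1.3), [-0.02, -0.78, -0.78, 1.05, 0.05, -0.09]), (15, 60, 22, np.float64(0.0), [-0.13, -0.76, -0.77, 1.09, 0.23, -0.41])]
0.04 [(-15, 57, 22, np.float64(0.0), [-0.01, -0.83, -0.83, 1.0, -0.09, 0.15]), (0, 60, 28, np.float64(1.3), [-0.13, -0.8, -0.79, 1.07, 0.1, -0.18]), (15, 60, 22, np.float64(0.0), [-0.23, -0.76, -0.76, 1.12, 0.27, -0.51])]
-0.04 [(-15, 60, 22, np.float64(0.0), [-0.22, -0.8, -0.79, 1.06, 0.02, -0.03]), (0, 60, 28, np.float64(1.3), [-0.33, -0.8, -0.79, 1.1, 0.2, -0.36]), (15, 57, 22, np.float64(0.0), [-0.45, -0.78, -0.79, 1.14, 0.4, -0.7])]
-0.08 [(-15, 60, 22, np.float64(0.0), [-0.32, -0.79, -0.79, 1.06, 0.07, -0.12]), (0, 60, 28, np.float64(1.3), [-0.43, -0.77, -0.77, 1.1, 0.24, -0.45]), (15, 54, 22, np.float64(1.7), [-0.57, -0.78, -0.8, 1.13, 0.48, -0.8])]
-0.13 [(-15, 60, 22, np.float64(0.0), [-0.44, -0.76, -0.77, 1.06, 0.13, -0.22]), (0, 57, 29, np.float64(3.4), [-0.56, -0.78, -0.79, 1.08, 0.33, -0.55]), (15, 48, 22, np.float64(5.7), [-0.72, -0.79, -0.84, 1.1, 0.62, -0.92])]
```

Heading 0 at 60° pitch works everywhere, with a thin but usable lip clearance that I can calibrate by touching the lip. Next: close the gripper, retract, swing in low in front of the shelf, and touch the lip at y=0.

```bash
cat >> h.py <<'E'
TH=60
def tip(R,p):
    """shelf coords of the tip's upper edge from TCP pose"""
    up=R[:,0]*np.sign(R[2,0]); d=np.asarray(p)+up*.011+R[:,2]*.011-MID; return np.array([d@XS,d@YS,d[2]])
E
python3 - <<'E'
from h import *
from workcell import *
def now(): return (tip(mat(get_orientation()),get_tcp_pos())*1e3).round(1)
close_gripper()
q8=quat2(0,80,0); q6=quat2(0,TH,0)
A=np.array(inverse_kinematics(tcp_for((-.09,0,-.06),q8,0),q8)); B=A.copy(); B[0]=get_qpos()[0]
print(A.round(2), inverse_kinematics(tcp_for((.0,0,-.045),q6,0),q6))
movej(B); movej(A); print(get_time_s(),now())
move_linear(tcp_for((.0,0,-.045),q6,0),q6,rate=.08); print(get_time_s(),now(),get_wrist_force().round(2))
hit=move_linear(tcp_for((.035,0,-.045),q6,0),rate=.015,until_force=3)
print(hit,get_time_s(),now(),get_wrist_force().round(2))
move_linear(tcp_for((.0,0,-.05),q6,0),rate=.08); print(get_time_s())
E
```

```text
[-0.24 -0.67 -0.66  1.42  0.05 -0.31] None
4.1333 [-89.9  -0.7 -60. ]Traceback (most recent call last):
  File "<stdin>", line 9, in <module>
workcell.IKError: the arm cannot follow that straight line within its joint ranges
```

Run:
```python
from h import *
from workcell import *
for y in (0,.08,-.08):
 for x in (-.02,0,.01,.02,.03):
  print(y,x,[(z,next((t for t in range(50,85) if inverse_kinematics(tcp_for((x,y,z),quat2(0,t,0),0),quat2(0,t,0)) is not None),None)) for z in (-.07,-.055,-.045,-.036)])
```

```text
0 -0.02 [(-0.07, 65), (-0.055, 65), (-0.045, 65), (-0.036, 65)]
0 0 [(-0.07, 62), (-0.055, 62), (-0.045, 62), (-0.036, 62)]
0 0.01 [(-0.07, 61), (-0.055, 61), (-0.045, 61), (-0.036, 60)]
0 0.02 [(-0.07, 59), (-0.055, 59), (-0.045, 59), (-0.036, 59)]
0 0.03 [(-0.07, 58), (-0.055, 58), (-0.045, 58), (-0.036, 57)]
0.08 -0.02 [(-0.07, 64), (-0.055, 64), (-0.045, 64), (-0.036, 64)]
0.08 0 [(-0.07, 61), (-0.055, 61), (-0.045, 61), (-0.036, 61)]
0.08 0.01 [(-0.07, 60), (-0.055, 59), (-0.045, 59), (-0.036, 59)]
0.08 0.02 [(-0.07, 58), (-0.055, 58), (-0.045, 58), (-0.036, 58)]
0.08 0.03 [(-0.07, 57), (-0.055, 56), (-0.045, 56), (-0.036, 56)]
-0.08 -0.02 [(-0.07, 64), (-0.055, 63), (-0.045, 63), (-0.036, 63)]
-0.08 0 [(-0.07, 61), (-0.055, 61), (-0.045, 60), (-0.036, 60)]
-0.08 0.01 [(-0.07, 59), (-0.055, 59), (-0.045, 59), (-0.036, 59)]
-0.08 0.02 [(-0.07, 58), (-0.055, 58), (-0.045, 57), (-0.036, 57)]
-0.08 0.03 [(-0.07, 56), (-0.055, 56), (-0.045, 56), (-0.036, 56)]
```

```bash
cat >> h.py <<'E'
from workcell import *
def now(): return (tip(mat(get_orientation()),get_tcp_pos())*1e3).round(1)
Q=quat2(0,TH,0)
def go(x,y,z,rate=.08,f=None,q=None): return move_linear(tcp_for((x,y,z),Q,0),q,rate,f)
E
python3 - <<'E'
from h import *
go(.016,0,-.056,.1,q=Q); print(get_time_s(),now(),get_wrist_force().round(2))
go(.016,0,-.042)
hit=go(.034,0,-.042,.012,3)
print(hit,get_time_s(),now(),get_wrist_force().round(2))
go(.016,0,-.056); print(get_time_s(),get_wrist_force().round(2),now())
E
```

```text
5.3167 [ 15.9  -0.1 -55.8] [ 1.42 -0.28  0.41]
True 6.3917 [ 22.5   0.1 -42.9] [-0.66  0.14 -0.38]
6.725 [-0.17 -1.04 -0.16] [ 15.7   0.1 -56.5]
```

Lip contact came at tip depth 22.5 mm for z=-43, about 2 mm earlier than ideal and consistent. At z=-36 the limit is then about 18.5 mm, so I'll work at x=15.5 mm. Next: probe upward on both sides.

```bash
cat >> h.py <<'E'
def probe(y,top=-.036,f=5,x=.0155,rate=.015,back=-.054):
    go(x,y,back,.12); dwell(.1); f0=get_wrist_force()
    h=go(x,y,top,rate,f); n=now(); fz=(get_wrist_force()-f0).round(1); go(x,y,back,.06)
    print(f"y{y*1e3:.0f} hit={h} at {n} dF={fz} t={get_time_s():.1f}",flush=True); return h,n
E
python3 - <<'E'
from h import *
probe(.08); probe(-.08)
E
```

```text
y80 hit=True at [ 14.4  79.7 -52.8] dF=[ 0.3 -1.1  0.1] t=8.4
y-80 hit=True at [ 14.5 -79.9 -38.8] dF=[-0.9  0.2  0.1] t=11.4
```

The forces read about zero after each stop, so some of these triggers may be false. I'll repeat at y=80 with force samples at small steps.

Run:
```python
from h import *
go(.0155,.08,-.054,.12); dwell(.2)
f=[get_wrist_force()]
for i in range(4): dwell(.02); f.append(get_wrist_force())
f=np.array(f); f0=f.mean(0); print("noise",f.std(0).round(2),f0.round(2),get_time_s())
for z in (-.052,-.050,-.048,-.046,-.044,-.042,-.040,-.038):
    h=go(.0155,.08,z,.02,8); n=now(); d=(get_wrist_force()-f0); print(h,n,d.round(1),round(get_time_s(),2))
    if h or d[2]<-6: break
```

```text
noise [0.42 0.34 0.52] [-0.52  0.03 -0.6 ] 13.1167
False [ 15.   79.8 -52.8] [-1.2 -2.9 -2.4] 13.37
False [ 14.6  79.9 -51.5] [-2.6 -2.5 -5.8] 13.62
False [ 14.1  79.9 -50.3] [ -5.4  -3.2 -10.4] 13.87
```

At y=80 there is firm, rigid contact near tip z≈-53. The 60° finger flank meets the block's front lower edge (x=10, z=-46), which matches the clamp. At -80 nothing was met until -38.8, which is too high for the clamp, so the switch is on the right. Its centre is either ≈-53 (still off) or ≈-107. I'll back off and probe near y=-30 with force logging to tell which.

```bash
cat >> h.py <<'E'
def steps(y,z0,z1,x=.0165,fmax=9,dz=.002):
    go(x,y,z0,.12); dwell(.2); f0=np.mean([get_wrist_force() for _ in range(3)],0)
    for z in np.arange(z0+dz,z1+1e-6,dz):
        h=go(x,y,z,.02,fmax+3); n=now(); d=get_wrist_force()-f0
        print(round(z*1e3,1),h,n,d.round(1),round(get_time_s(),2),flush=True)
        if h or np.linalg.norm(d)>fmax: break
E
python3 - <<'E'
from h import *
go(.0155,.08,-.056,.08)
steps(-.03,-.056,-.036)
E
```

```text
-54.0 False [ 16.6 -29.9 -53.9] [-0.4 -2.2  0.9] 15.63
-52.0 False [ 16.5 -30.1 -51.9] [-1.7 -1.1  1.1] 15.88
-50.0 False [ 16.4 -30.  -50.2] [-1.  -2.4  0.5] 16.13
-48.0 False [ 16.2 -29.9 -48.5] [-2.9  0.1 -1. ] 16.38
-46.0 False [ 16.2 -29.7 -46.5] [-4.3 -0.  -1.1] 16.63
-44.0 False [ 16.2 -29.7 -44.3] [-6.   1.8 -1.4] 16.88
-42.0 False [ 16.2 -29.7 -42.2] [-6.5  2.  -1. ] 17.13
-40.0 False [ 16.2 -29.7 -40.1] [-6.6  2.1 -1.3] 17.38
-38.0 False [ 16.3 -29.7 -38.1] [-7.3  1.6  0.1] 17.63
-36.0 False [ 16.  -29.6 -36.7] [-5.3  2.  -4. ] 17.88
```

Near y=-30 the contact yields at a roughly constant, low force over about 12 mm, so this is the rocker's left end. The force is just starting to rise, so I'll continue gently to the stop.

Run:
```python
from h import *
f0=np.array([-.2,0,0])
for z in (-.035,-.034,-.033,-.032,-.031):
    h=go(.0165,-.03,z,.01,10); n=now(); d=get_wrist_force()
    print(z,h,n,d.round(1),get_moment().round(2),round(get_time_s(),2))
    if h or np.linalg.norm(d)>14: break
```

```text
-0.035 False [ 15.9 -29.7 -36.2] [-3.4  2.8 -6.2] [0.57 1.97 0.36] 18.13
-0.034 False [ 15.7 -30.2 -34.4] [-13.4   0.6   1. ] [0.1  2.87 0.13] 18.38
-0.033 False [ 15.5 -30.2 -33.8] [-12.4   0.8  -0.1] [0.04 2.84 0.12] 18.63
-0.032 False [ 15.4 -30.2 -33.2] [-11.6   0.2  -3.4] [-0.    2.87  0.05] 18.88
-0.031 False [ 15.2 -30.2 -32.7] [-10.6  -0.7  -4.2] [-0.14  2.89  0.01] 19.13
```

The finger followed the paddle up to about its stop, then seems to have slipped off its end onto the switch box: the force changed direction at -34.4. I'll retract and press again a bit further in (y=-38) with the tip deeper, to check that it is rigidly at the stop.

Run:
```python
from h import *
go(.0165,-.03,-.050,.06); go(.0165,-.03,-.058,.06)
steps(-.038,-.056,-.036,x=.0185,fmax=12,dz=.0015)
go(.0185,-.038,-.058,.06); print(get_time_s(),get_wrist_force().round(1))
```

```text
-54.5 False [ 18.6 -37.9 -54.4] [ 0.9  1.  -0.5] 20.58
-53.0 False [ 18.4 -37.9 -53.1] [ 0.5  0.  -0.4] 20.83
-51.5 False [ 18.3 -37.9 -51.9] [-0.3  1.2 -0.9] 21.08
-50.0 False [ 18.2 -37.8 -50.5] [-1.7  2.4 -1.9] 21.33
-48.5 False [ 18.2 -37.7 -49. ] [-3.6  3.8 -2.9] 21.58
-47.0 False [ 18.2 -37.7 -47.4] [-4.9  4.1 -2.5] 21.83
-45.5 False [ 18.1 -37.7 -45.9] [-5.1  4.8 -2.3] 22.08
-44.0 False [ 18.2 -37.7 -44.4] [-4.6  4.5 -2.3] 22.33
-42.5 False [ 18.2 -37.7 -42.9] [-4.1  4.3 -3. ] 22.58
-41.0 False [ 17.9 -37.8 -41.9] [-4.2  3.7 -4.3] 22.83
-39.5 False [ 17.6 -37.8 -41.1] [-4.   2.4 -5.9] 23.08
-38.0 False [ 17.2 -37.8 -40.3] [-4.4  2.4 -9.7] 23.33
-36.5 False [ 16.8 -37.7 -39.4] [ -5.8   1.6 -10.4] 23.58
24.0917 [-0.2 -0.3  0.5]
```

It yielded again for 9 mm and then went rigid at about -42. Re-probing at the same place will show whether it stayed over, in which case there should be no contact before about -43.

Run:
```python
from h import *
steps(-.038,-.052,-.038,x=.0185,fmax=12,dz=.002)
go(.0185,-.038,-.060,.06); print(get_time_s(),get_wrist_force().round(1))
steps(-.055,-.054,-.038,x=.0185,fmax=9,dz=.002)
go(.0185,-.055,-.060,.06); print(get_time_s(),get_wrist_force().round(1))
```

```text
-50.0 False [ 18.5 -38.  -50. ] [0.7 0.5 0.9] 24.79
-48.0 False [ 18.5 -38.  -47.9] [0.6 0.8 0.4] 25.04
-46.0 False [ 18.5 -38.  -45.9] [-0.   0.6 -0.7] 25.29
-44.0 False [ 18.4 -38.  -44.2] [-0.2  1.3 -1.4] 25.54
-42.0 False [ 18.  -37.9 -42.8] [-2.1  0.5 -2.9] 25.79
-40.0 False [ 17.6 -37.8 -41.4] [-4.7  0.1 -5.8] 26.04
-38.0 False [ 17.2 -37.6 -40.1] [-7.2  0.5 -7.6] 26.29
26.8083 [ 0.5 -0.2 -0.2]
-52.0 False [ 18.5 -54.8 -52. ] [ 0.3  0.8 -0.8] 27.56
-50.0 False [ 18.5 -55.  -49.9] [ 0.3  0.4 -0.8] 27.81
-48.0 False [ 18.5 -55.  -48.1] [-1.3 -0.3 -1. ] 28.06
-46.0 False [ 18.1 -54.9 -46.6] [-2.  -0.1 -2.5] 28.31
-44.0 False [ 17.8 -54.8 -45.2] [-5.2 -0.  -5.3] 28.56
-42.0 False [ 17.3 -54.6 -43.9] [-6.4  0.6 -8.5] 28.81
29.2583 [-0.3 -0.  -0.4]
```

It stayed over. Contact heights at y=-38 and y=-55 differ by about 4 mm over 17 mm, a slope of about 0.2 rad with the left end up (the "on" tilt), and both are rigid. One last firm press at the left end, then I'll retreat and look.

Run:
```python
from h import *
steps(-.038,-.046,-.034,x=.0185,fmax=14,dz=.002)
dwell(.3); go(.0185,-.038,-.060,.06)
move_linear(tcp_for((-.09,-.03,-.06),quat2(0,80,0),0),quat2(0,80,0),.1)
for n in ("scene","top"):
    c=capture(n)["pixels"]; c0=pickle.load(open(f"{n}.pkl","rb"))["pixels"]
    cv2.imwrite(f"pics/{n}1.png",c[:,:,::-1]); print(n,(cv2.absdiff(c,c0).max(2)>40)[:230].sum())
print(get_time_s(),get_wrist_force().round(1))
```

```text
-44.0 False [ 18.4 -38.2 -44.3] [-0.1 -0.6 -0.8] 30.04
-42.0 False [ 18.1 -38.  -42.8] [-2.2 -0.2 -3. ] 30.29
-40.0 False [ 17.7 -37.8 -41.4] [-5.3  0.5 -6.8] 30.54
-38.0 False [ 17.2 -37.6 -40.1] [-8.7 -0.5 -8.5] 30.79
-36.0 False [ 16.7 -37.5 -38.9] [ -9.   -0.8 -11.5] 31.04
scene 22077
top 170
33.2083 [ 0.6 -1.3 -0.4]
```

View pics/scene1.png

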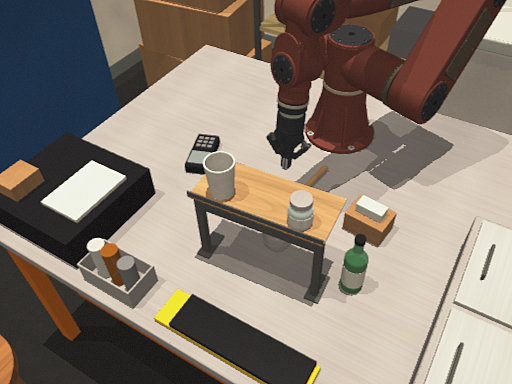

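View pics/top1.png

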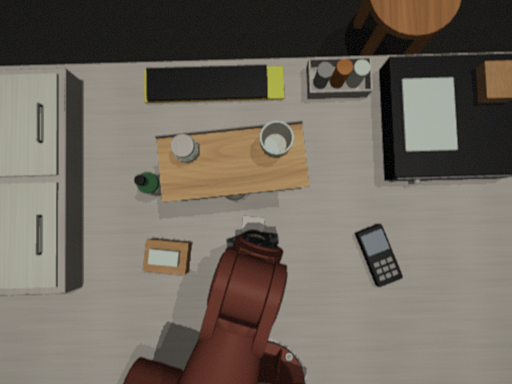

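Both views show everything in its original place: cup (277,139), jar (183,147), oil (148,183), napkins (167,257) and terminal (379,255) in the top view. The gripper is clear of the shelf. The last press hit the same rigid stop, so I'm handing in.

```bash
python3 -c "
from workcell import *
print(sign_off(),get_time_s())"
```

```text
the job is handed in; nothing more can be done
the job is handed in; nothing more can be done
```

I pushed the left end of the rocker, on the shelf's right half, up to its hard stop; I judge it fully over by touch alone, since neither camera shows the rocker or the lamp. Pushes stayed around 15 N, the bystanders look unmoved in the final pictures, and I handed in after about 33 s with the arm clear of the shelf.

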